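Shift the microscope selector into the third slot

TASK

The optics selector of the comparison microscope, the lever with the orange knob, has been left in the left-hand leg of its H-shaped gate. Push it with the fingertips along to the crossbar, straight across to the right and then forward, away from the robot, fully home in the third slot (the one marked with three red dots), without straying back into the fourth slot on the way. Do not take the knob or its stem between the fingers, leave the loose things around it where they stand, and finish clear of everything.

Things in the scene. Friction and masses are not known exactly. Their poses are not given: they have to be found in the camera images.
- console: Cream console fixed to the table, 200 (x) x 320 mm (y), deck 70 mm high, with a navy gate tower 112 x 96 mm at its centre. Origin: centre of its underside, below the gate's centre. x forward, away from the robot (yaw up to 0.35 rad either way); y left; z up. Three fixed dials 27 mm high stand on the deck at x = 60, y = -120, -75 and 120 mm.
- knob (a point): Centre of the lever's orange knob, an upright capsule 32 mm across, 58 mm long, on a steel stem 10 mm thick. The lever tilts about a pivot at (0, 0, 20) mm in the console's frame; the knob's centre is 185 mm from it. Upright, that is 205 mm above the table and the knob's lower end 176 mm. Site z runs up along the stem.
- foreaft (a joint): Fore-and-aft tilt f of the lever, rad: 0 in line with the crossbar, positive forward (away from the robot), about 0.30 against a leg's front end, -0.30 at its rear end. Stays where it is left; 2 to 3 N at the knob move it. The lever can go along the crossbar while f is within 0.04 of 0. Knob in the console's frame (c: crossways): x = 185 sin f, y = -185 cos f sin c, z = 20 + 185 cos f cos c (mm).
- crossways (a joint): Sideways tilt c of the lever, rad: 0 upright, positive to the right (the console's -y), about -0.2 in the left leg and 0.2 in the right leg, with 0.04 of play either way. Stays where it is left; 2 to 3 N at the knob move it.
- gate_mid (a point): Centre of the H gate, on its aluminium plate, 120 mm above the table; axes as the console's. Two legs along x at y = 20 mm (left) and -20 mm (right), ending at x = 37 and -37 mm, are joined by a crossbar along y at x = 0; all 18 mm wide. Slots: first front left (1 black dot), second rear left (2), third front right (3 red dots), fourth rear right (4 black dots); front is away from the robot.
- slot3 (a point): On the top of the gate plate, where the stem's axis passes when the lever is home in the third slot. Fixed to the console.
- case_mount: Loose bystander on the deck left of the gate: a brass cartridge case 12 mm across on a black disc 36 mm across, 34 mm high in all. Origin: centre of its underside; z up.
- pot: Loose bystander on the deck right of the gate: an aluminium pot with a white cap, 36 mm across, 35 mm high. Origin: centre of its underside; z up.
- objective: Loose bystander on the table left of the console: a black microscope objective, 36 mm across, 52 mm high, standing. Origin: centre of its underside; z up.
- gauge_block: Loose bystander on the table right of the console: a steel block 35 x 20 x 30 mm. Origin: centre of its underside; z up.
- adapter: Loose bystander on the table left of the console: a brass ring 52 mm across, 14 mm high. Origin: centre of its underside; z up.
- screwdriver: Loose bystander on the table right of the console: a screwdriver 150 mm long, lying. Origin: beneath its middle.

How it is judged:
By the outcome, as a careful person would: the job done as asked, in the order asked, and still so for the second after the job is handed in, with the robot touching nothing.
It also fails if it takes over 48 s, if anything falls off the work surface, if the arm or the gripper's body presses on something with over 40 N, if the wrist force passes 120 N, or if a joint passes its speed limit or range.

ROBOT

A 7-joint arm with a two-finger parallel gripper is mounted at the origin on the work surface. World frame = base frame: x ahead of the robot, y to its left, z up, the work surface at z = 0. Lengths are in m, angles in rad, forces in N, time in s.
With the tool pointing down it reaches from about 0.425 to 0.925 m from the base axis. Payload 6.8 kg.
Tool frame: the origin (TCP) lies on the centre line of the jaws, within the pads' length; the fingertips stand 17 mm ahead of it and the grasp point (between the pads) lies 2 mm behind it (ctrl.nose_length is the z of the fingertips in the tool frame, in m); z points along the fingers, y is the line along which they close (so a half turn about z gives the same grasp; the last joint's range is limited). The gripper opens to 85 mm and grips with 20 to 120 N. Pads are 22 mm wide; open, the fingers measure 114 mm over their backs; the gripper's body (76 mm by 85 mm) begins 54 mm behind the grasp point. The pads swing forward as they close: fully open they stand 13 mm farther back than shut.
Start: joints at [1.153, 0.477, 0.022, 1.555, -0.011, 1.109, -0.083], TCP at [0.206, -0.643, 0.248] pointing down, gripper open.
Joint ranges: [-2.96, 2.96], [-0.34, 2.1], [-1.41, 1.46], [0.24, 2.44], [-1.37, 4.51], [0.17, 1.92], [-2.96, 2.96]. Speed limits (rad/s): [2.39, 2.39, 3.14, 3.14, 3.14, 3.14, 3.14].

INTERFACE

Orientations are given as a unit quaternion [x, y, z, w].
In Python, from cell import ctrl gives the robot as it stands. The module is installed in compiled form; this text tells all that it offers.
- The arm moves only by the tool jog_arm, never from a script. Its argument "deltas" is a list of rows, each an object with "offset": the shift along the tool's x, y, z in cm, a list of three; "twist": the turn, a rotation vector about the tool's x, y, z in rad, a list of three; "fingers": the opening in per cent of the stroke, from 0 (shut) to 100 (fully open). In form: [{"offset": [x, y, z], "twist": [wx, wy, wz], "fingers": fingers}, ...]. A call has exactly 10 rows; each row shifts and turns the commanded pose from where the row before left it, along the tool's axes as they then stand; what a row does not reach is not made up. A row lasts 1/12 s, in which the tool goes at most 41.7 mm and 7.16 degrees, less where a joint would pass 70% of its speed; a pose out of reach is approached as far as the arm can. A call is refused whole if a number of a shift passes 4.17 or a number of a turn 0.125, either way. A call with a gripper value outside its range is refused whole. The fingers move at their own pace and stop on an object; "squeeze" is the grip in N (left out, the last holds). Time passes only in rows, so rows that do not move let the fingers close, or fill a call up. It gives the time, the measured TCP pose, the force, the opening and the grip force at its end, in the units of the state.
- ctrl.get_obs(): the state, without advancing time (a new reading comes with each control period).
- ctrl.capture(name): name is "scene" or "top" or "wrist"; returns a dict with "frame" (480x640x3 uint8, red, green, blue), "intrinsics" (3x3 intrinsics, pixels), "xyz" and "attitude" of the camera in the world. Camera axes: x right, y up, looking along -z (the intrinsics and any distortion apply to the point x, -y, -z); pixel columns grow to the right and rows downward; lengths in m; the calibration is good to about 2 mm. A picture is of the moment at which its call begins. There is no depth.
- ctrl.job_done(): hands the job in; it is judged then, once.
Trained networks look in a picture, given as the dict that the camera call returned (one of the last four; its "shot" number tells which), for a name from the list of things; names that differ only in an ending like _2 or _b are one class to them, and where a whole thing is asked for, a point or a joint stands for the part that bears it (a point fixed in the world has none). Each returns a list of dicts, best first, with "confidence" (0 to 1); they miss things now and then, are a little off and sometimes report something else, mostly with a low value. They report only what shows in the picture. A call takes as long as a camera call.
- ctrl.find_in(picture, target): "extent" ([left, top, right, bottom] in pixels, round what is visible of it).
The state is a dict: "time": time; "joints": joint angles; "qvel": joint speeds; "tau": joint torques, N m; "tcp_pos": TCP position; "orientation": TCP orientation; "contact_force": force on the tool from outside, world axes, zero at the start; "torque": the same for the moment, N m; "grip_width": finger opening in m; "finger_force": force on a finger pad.
Only numpy, scipy, OpenCV 4.12 (cv2) and the standard library are available. Lean on these libraries where they do the work, as an engineer would, in place of code of your own. Each camera call takes 0.05 s, during which the arm holds its last target. There are 200 camera calls.

## Working session

There is one attempt and no reset: what is moved stays moved. The work goes in short steps, Python scripts to look and compute and a tool call to move; the robot and the scene stay as the last step left them, time stands still between calls to the robot, and variables do not carry over. Pictures are saved under pics/ and viewed, at most 10 in all, crops included, and the job is handed in when it is done.

Besides the shell and the picture viewer there is one more tool, called as name(argument=value, ...) on one line, values as JSON. jog_arm: Moves the arm, as the interface text tells. Its arguments: {"type":"object","properties":{"deltas":{"type":"array","items":{"type":"object","properties":{"offset":{"type":"array","items":{"type":"number"}},"twist":{"type":"array","items":{"type":"number"}},"fingers":{"type":"number"}}}},"squeeze":{"type":"number"}},"required":["deltas"]}

```bash
mkdir -p pics
cat > h.py <<'E'
import numpy as np, cv2
from cell import ctrl
from scipy.spatial.transform import Rotation as R
def cap(n,save=None):
    p=ctrl.capture(n)
    if save: cv2.imwrite('pics/'+save,cv2.cvtColor(p['frame'],cv2.COLOR_RGB2BGR))
    return p
def rot(p):
    a=np.array(p['attitude'],float)
    return R.from_quat(a).as_matrix() if a.size==4 else a.reshape(3,3)
def proj(p,X):
    v=(np.atleast_2d(X)-p['xyz'])@rot(p); v=v*[1,-1,-1]
    u=v@np.array(p['intrinsics']).T
    return u[:,:2]/u[:,2:]
def ray(p,uv):
    d=np.linalg.inv(p['intrinsics'])@[uv[0],uv[1],1]
    return np.array(p['xyz']), rot(p)@(d*[1,-1,-1])
def atz(p,uv,z):
    o,d=ray(p,uv); return o+d*(z-o[2])/d[2]
E
python3 - <<'E'
from h import *
o=ctrl.get_obs(); print(o['tcp_pos'],o['orientation'],o['time'],ctrl.nose_length)
for n in('scene','top'):
    p=cap(n,n+'.png'); print(n,p['xyz'],p['attitude'],p['intrinsics'],[k for k in p])
    for t in('console','knob','gate_mid','slot3','case_mount','pot','objective','gauge_block','adapter','screwdriver'):
        print(t,[(np.round(r['extent']).tolist(),round(r['confidence'],2)) for r in ctrl.find_in(p,t)[:2]])
E
```

```text
[ 0.20559917 -0.64234164  0.24735573] [ 9.88025270e-01  1.54289548e-01 -2.02073224e-04 -8.71602986e-04] 0.0 0.017
scene [1.08242581 0.06986399 0.78063551] [0.21488202 0.25876173 0.71383531 0.6142534 ] [[499.89840563   0.         311.20137372]
 [  0.         499.89840563 244.74760915]
 [  0.           0.           1.        ]] ['frame', 'intrinsics', 'xyz', 'attitude', 'shot']
console [([257.0, 200.0, 453.0, 362.0], 0.96)]
knob [([366.0, 198.0, 403.0, 275.0], 0.6)]
gate_mid [([256.0, 201.0, 454.0, 359.0], 0.79)]
slot3 [([257.0, 201.0, 452.0, 361.0], 0.7)]
case_mount [([415.0, 268.0, 439.0, 289.0], 0.59)]
pot [([291.0, 242.0, 315.0, 265.0], 0.81)]
objective [([484.0, 288.0, 502.0, 315.0], 0.89), ([366.0, 197.0, 401.0, 276.0], 0.32)]
gauge_block [([240.0, 270.0, 258.0, 288.0], 0.73)]
adapter [([473.0, 332.0, 505.0, 365.0], 0.9), ([484.0, 287.0, 505.0, 315.0], 0.25)]
screwdriver [([208.0, 249.0, 227.0, 313.0], 0.88)]
top [ 0.34279821 -0.01387137  1.28058742] [ 0.07164534 -0.06334181 -0.69816288  0.70952333] [[618.49503737   0.         324.81524215]
 [  0.         618.49503737 242.95802411]
 [  0.           0.           1.        ]] ['frame', 'intrinsics', 'xyz', 'attitude', 'shot']
console [([215.0, 191.0, 374.0, 302.0], 0.94)]
knob [([254.0, 248.0, 286.0, 265.0], 0.62), ([169.0, 248.0, 190.0, 265.0], 0.36)]
gate_mid [([210.0, 194.0, 374.0, 302.0], 0.92)]
slot3 [([227.0, 243.0, 246.0, 261.0], 0.66), ([210.0, 193.0, 375.0, 302.0], 0.58)]
case_mount [([228.0, 243.0, 246.0, 260.0], 0.61)]
pot [([338.0, 248.0, 354.0, 267.0], 0.57)]
objective [([170.0, 247.0, 190.0, 265.0], 0.68)]
gauge_block [([213.0, 193.0, 374.0, 304.0], 0.45)]
adapter [([176.0, 207.0, 198.0, 229.0], 0.71)]
screwdriver [([418.0, 222.0, 434.0, 287.0], 0.96)]
```

View pics/scene.png

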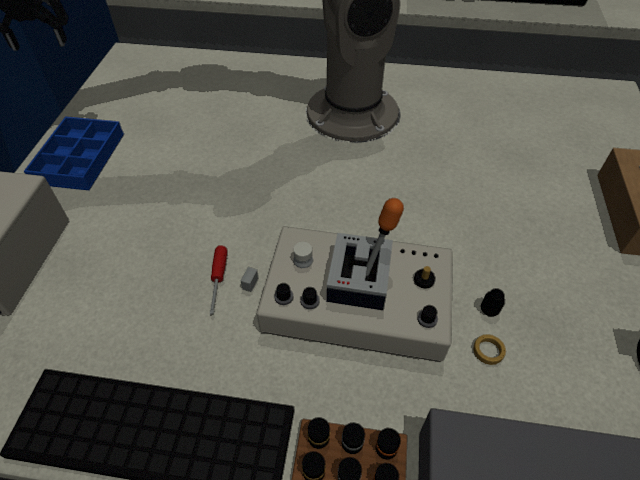

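View pics/top.png

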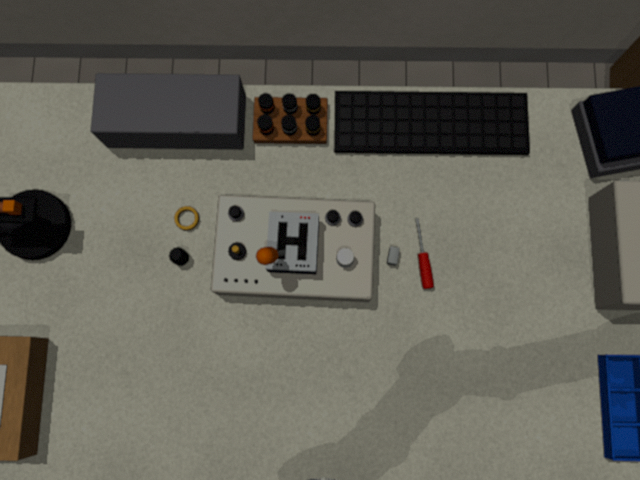

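The scene view shows the knob at (391,213), leaning toward the robot. In the top view it is at (267,256), over the rear of the left leg, so the lever looks to be in the second slot. I'll enlarge both views to get corner positions.

Run:
```python
import cv2,numpy as np
a=cv2.imread('pics/top.png')[185:310,200:400]; b=cv2.imread('pics/scene.png')[190:370,240:470]
cv2.imwrite('pics/a.png',cv2.resize(a,None,fx=4,fy=4,interpolation=cv2.INTER_CUBIC))
cv2.imwrite('pics/b.png',cv2.resize(b,None,fx=3.3,fy=3.3,interpolation=cv2.INTER_CUBIC))
```

```text
(no output)
```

View pics/a.png

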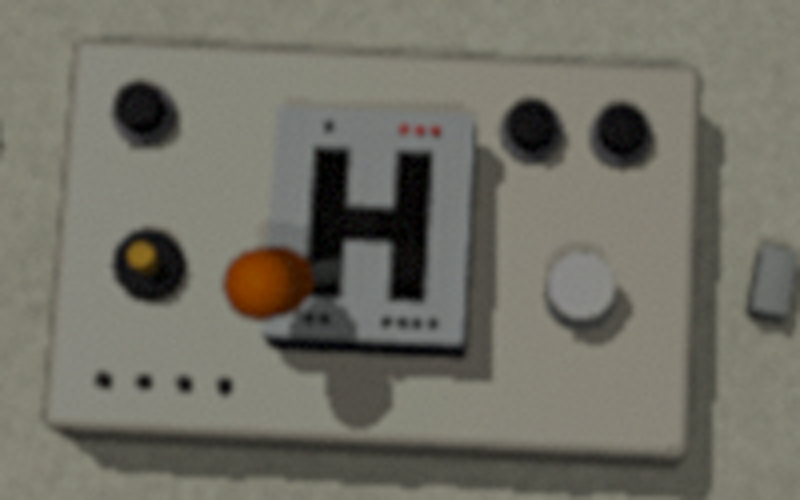

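View pics/b.png

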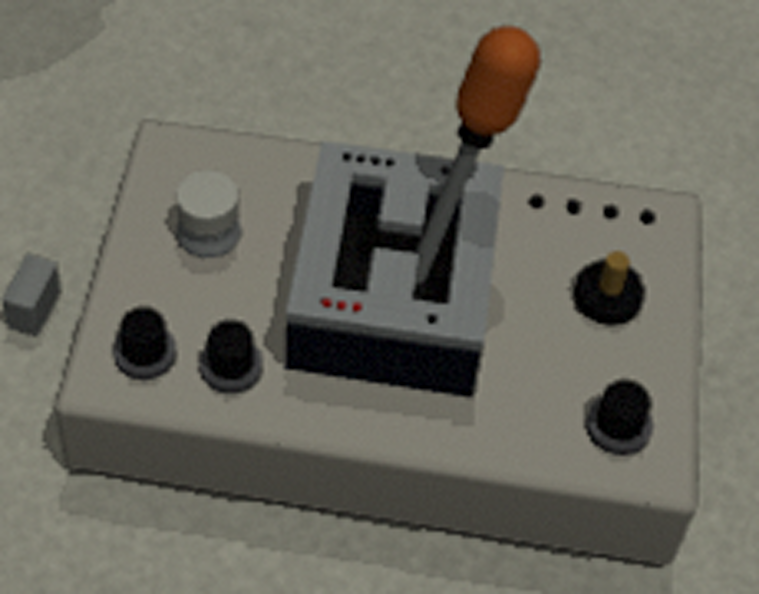

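```bash
cat >> h.py <<'E'
from scipy.optimize import least_squares
def C2W(q,P):
    x,y,t=q; P=np.atleast_2d(P)
    return P@R.from_euler('z',t).as_matrix().T+[x,y,0]
def knob(f,c,r=.185): return np.array([r*np.sin(f),-r*np.cos(f)*np.sin(c),.02+r*np.cos(f)*np.cos(c)])
def orange(p):
    hsv=cv2.cvtColor(p['frame'],cv2.COLOR_RGB2HSV)
    m=cv2.inRange(hsv,(5,170,70),(16,255,255))
    n,l,s,c=cv2.connectedComponentsWithStats(m)
    return [(s[i].tolist(),c[i]) for i in range(1,n) if s[i][4]>60]
E
python3 - <<'E'
from h import *
a=np.array([(77,43),(697,68),(684,456),(48,428),(281,103),(475,113),(465,347),(270,335)])/4+[200,185]
b=np.array([(60,410),(142,120),(700,196),(692,512),(287,318),(322,142),(503,165),(480,342)])/3.3+[240,190]
M=[(.1,.16,.07),(.1,-.16,.07),(-.1,-.16,.07),(-.1,.16,.07),(.056,.048,.12),(.056,-.048,.12),(-.056,-.048,.12),(-.056,.048,.12)]
M=np.array(M); Mb=M[[1,2,3,0,5,6,7,4]]
T=cap('top');S=cap('scene')
for nm,fs in(('top',[(T,a,M)]),('scene',[(S,b,Mb)]),('both',[(T,a,M),(S,b,Mb)])):
    r=least_squares(lambda q:np.concatenate([(proj(p,C2W(q,m))-u).ravel() for p,u,m in fs]),[.5,0,0])
    print(nm,r.x,np.round(np.abs(r.fun).mean(),2))
q=r.x
np.save('q.npy',q)
oa,ob=orange(T),orange(S);print(oa,ob)
# capsule silhouette mean approx: sample surface, bbox centre
def bb(p,f,c):
    ax=knob(f,c)-[0,0,.02]; ax/=.185; k=knob(f,c)
    pts=[]
    g=np.random.RandomState(0).randn(600,3); g/=np.linalg.norm(g,axis=1)[:,None]
    for s in(-.013,.013): pts.append(k+ax*s+g*.016)
    u=proj(p,C2W(q,np.vstack(pts))); return np.r_[u.min(0),u.max(0)]
def obs(p,l):
    s=max(l,key=lambda t:t[0][4])[0]; return np.array([s[0],s[1],s[0]+s[2],s[1]+s[3]],float)
for p,l in((T,oa),(S,ob)):
    r=least_squares(lambda z:bb(p,*z)-obs(p,l),[-.2,-.2]);print('fc',r.x,r.fun)
r=least_squares(lambda z:np.r_[bb(T,*z)-obs(T,oa),bb(S,*z)-obs(S,ob)],[-.2,-.2])
print(r.x,C2W(q,knob(*r.x)))
for t,z,e in(('objective',.026,0),('pot',.0875,0),('case_mount',.08,0),('gauge_block',.015,0)):
    for p in(T,S):
        l=ctrl.find_in(p,t)
        x=l[0]['extent'];print(t,atz(p,((x[0]+x[2])/2,(x[1]+x[3])/2),z).round(3))
E
```

```text
top [ 0.56986104  0.06303915 -0.02757281] 0.98
scene [ 0.57412388  0.06687868 -0.0337109 ] 0.97
both [ 0.57193454  0.06526877 -0.03094031] 1.34
[([254, 98, 13, 42, 211], array([257.18483412, 122.52606635])), ([273, 98, 18, 42, 280], array([279.29642857, 120.8       ])), ([296, 99, 18, 41, 275], array([302.73818182, 119.93818182])), ([320, 116, 7, 25, 82], array([323.37804878, 126.46341463])), ([0, 200, 15, 12, 163], array([  7.07361963, 205.4601227 ])), ([257, 248, 16, 16, 213], array([264.68075117, 255.23943662]))] [([380, 199, 23, 30, 490], array([391.21020408, 213.39795918]))]
fc [ 1.20772276 -0.38248664] [ 4.24987921 47.42940306  3.29324082 34.15495472]
fc [-0.23772991 -0.22281285] [-1.54881916 -1.47385165  1.38189649  1.4721852 ]
[ 0.34793298 -0.14699043] [[0.63576908 0.08877712 0.19203927]]
objective [0.549 0.302 0.026]
objective [0.552 0.309 0.026]
pot [ 0.546 -0.04   0.087]
pot [ 0.547 -0.036  0.088]
case_mount [0.548 0.108 0.08 ]
case_mount [0.56  0.181 0.08 ]
gauge_block [ 0.557 -0.134  0.015]
gauge_block [ 0.567 -0.137  0.015]
```

```bash
cat >> h.py <<'E'
def bb(p,f,c,q):
    k=knob(f,c); ax=(k-[0,0,.02])/.185
    g=np.random.RandomState(0).randn(600,3); g/=np.linalg.norm(g,axis=1)[:,None]
    u=proj(p,C2W(q,np.vstack([k+ax*s+g*.016 for s in(-.013,.013)]))); return np.r_[u.min(0),u.max(0)]
E
python3 - <<'E'
from h import *
T=cap('top');S=cap('scene');q=np.load('q.npy')
A=np.array([256.2,247,278.2,264.2]);B=np.array([380,199,403,229.5])
qt=[.56986,.06304,-.0276];qs=[.57412,.06688,-.0337]
for fs in([(T,A,qt)],[(S,B,qs)],[(T,A,qt),(S,B,qs)]):
    r=least_squares(lambda z:np.concatenate([bb(p,*z,k)-o for p,o,k in fs]),[-.2,-.2]);print(r.x,r.fun.round(1))
print(C2W(q,knob(*r.x)))
E
```

```text
[-0.23216136 -0.21520849] [-0.3 -0.8  0.4  0.7]
[-0.24762576 -0.21337494] [-1.5 -1.3  1.3  1.3]
[-0.23637626 -0.21320376] [-0.1 -0.4  0.5  1.2 -1.5 -0.6  1.3  2. ]
[[0.52980904 0.10464685 0.19578341]]
```

jog_arm(deltas=[{"offset":[0,0,0],"twist":[0,0,0.115],"fingers":0},{"offset":[0,0,0],"twist":[0,0,0.115],"fingers":0},{"offset":[0,0,0],"twist":[0,0,0.11],"fingers":0},{"offset":[2.2,-3.2,0],"twist":[0,0,0],"fingers":0},{"offset":[2.2,-3.2,0],"twist":[0,0,0],"fingers":0},{"offset":[2.2,-3.2,0],"twist":[0,0,0],"fingers":0},{"offset":[2.2,-3.2,0],"twist":[0,0,0],"fingers":0},{"offset":[2.2,-3.2,0],"twist":[0,0,0],"fingers":0},{"offset":[2.2,-3.2,0],"twist":[0,0,0],"fingers":0},{"offset":[2.2,-3.2,0],"twist":[0,0,0],"fingers":0}])

```text
time: 2.53
tcp_pos: [0.3674, -0.4221, 0.2486]
orientation: [1.0, -0.015, 0.0, 0.0]
contact_force: [0.4, -0.9, 0.3]
grip_width: -0.0
finger_force: 0.0
```

jog_arm(deltas=[{"offset":[0.8,-3.9,0],"twist":[0,0,0],"fingers":0},{"offset":[0.8,-3.9,0],"twist":[0,0,0],"fingers":0},{"offset":[0.8,-3.9,0],"twist":[0,0,0],"fingers":0},{"offset":[0.8,-3.9,0],"twist":[0,0,0],"fingers":0},{"offset":[0.8,-3.9,0],"twist":[0,0,0],"fingers":0},{"offset":[0.8,-3.9,0],"twist":[0,0,0],"fingers":0},{"offset":[0.8,-3.9,0],"twist":[0,0,0],"fingers":0},{"offset":[0.8,-3.9,0],"twist":[0,0,0],"fingers":0},{"offset":[0.8,-3.9,0],"twist":[0,0,0],"fingers":0},{"offset":[0.8,-3.9,0],"twist":[0,0,0],"fingers":0}])

```text
time: 3.37
tcp_pos: [0.4584, -0.0344, 0.2488]
orientation: [1.0, -0.015, 0.001, 0.0]
contact_force: [0.9, -0.6, -0.5]
grip_width: 0.0002
finger_force: 0.0
```

jog_arm(deltas=[{"offset":[0,-3.5,0],"twist":[0,0,0],"fingers":0},{"offset":[0,-3.5,0],"twist":[0,0,0],"fingers":0},{"offset":[0,-3.5,0],"twist":[0,0,0],"fingers":0},{"offset":[0,-3,0],"twist":[0,0,0],"fingers":0},{"offset":[0,0,1],"twist":[0,0,0],"fingers":0},{"offset":[0,0,1],"twist":[0,0,0],"fingers":0},{"offset":[0,0,1],"twist":[0,0,0],"fingers":0},{"offset":[0,0,1],"twist":[0,0,0],"fingers":0},{"offset":[0,0,0],"twist":[0,0,0],"fingers":0},{"offset":[0,0,0],"twist":[0,0,0],"fingers":0}])

```text
time: 4.2
tcp_pos: [0.4619, 0.0974, 0.2075]
orientation: [1.0, -0.016, -0.001, 0.0]
contact_force: [0.3, -0.1, 0.4]
grip_width: -0.0003
finger_force: 0.0
```

```bash
cat >> h.py <<'E'
def tc():
    o=ctrl.get_obs(); x,y,t=np.load('q.npy'); d=np.array(o['tcp_pos'])-[x,y,0]
    print('tcp console mm',(R.from_euler('z',-t).apply(d)*1000).round(1),'F',np.round(o['contact_force'],1),'t',o['time'])
E
python3 - <<'E'
from h import *
tc()
S=cap('scene')['frame'][150:350,270:470]; W=cap('wrist')['frame']
S=cv2.resize(S,(480,480),interpolation=cv2.INTER_CUBIC)
cv2.imwrite('pics/c.png',cv2.cvtColor(np.hstack([S,cv2.resize(W,(320,240)) if 0 else cv2.copyMakeBorder(cv2.resize(W,(320,240)),0,240,0,0,cv2.BORDER_CONSTANT)]),cv2.COLOR_RGB2BGR))
E
```

```text
tcp console mm [-111.    28.7  207.5] F [ 0.3 -0.1  0.4] t 4.2
```

View pics/c.png

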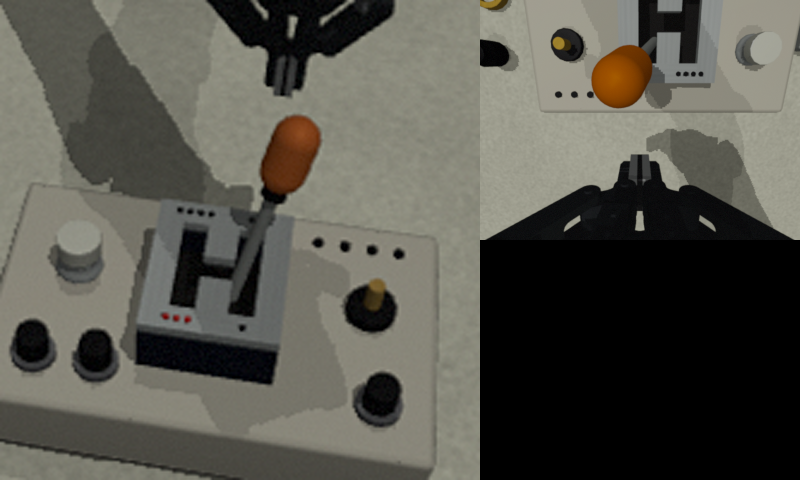

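The inset wrist view shows the shut fingertips about 9 mm right of the knob's line, with the knob well clear ahead. The finger linkages flare out sideways, so I'll turn the tool 90° for the sideways push. First I push forward to the crossbar.

jog_arm(deltas=[{"offset":[1,-0.5,0.1],"twist":[0,0,0],"fingers":0},{"offset":[1,-0.5,0.1],"twist":[0,0,0],"fingers":0},{"offset":[1,0,0],"twist":[0,0,0],"fingers":0},{"offset":[0.7,0,0],"twist":[0,0,0],"fingers":0},{"offset":[0.7,0,0],"twist":[0,0,0],"fingers":0},{"offset":[0.7,0,0],"twist":[0,0,0],"fingers":0},{"offset":[0.7,0,0],"twist":[0,0,0],"fingers":0},{"offset":[0.7,0,0],"twist":[0,0,0],"fingers":0},{"offset":[0.7,0,0],"twist":[0,0,0],"fingers":0},{"offset":[0,0,0],"twist":[0,0,0],"fingers":0}])

```text
time: 5.13
tcp_pos: [0.5361, 0.1063, 0.2063]
orientation: [1.0, -0.015, 0.0, -0.0]
contact_force: [-0.2, 0.4, 1.4]
grip_width: 0.0
finger_force: 0.7
```

```bash
cat >> h.py <<'E'
def fc(g=(0,-.2),cams=('top','scene')):
    Q=dict(top=[.56986,.06304,-.0276],scene=[.57412,.06688,-.0337]); D=[]
    for n in cams:
        p=cap(n); e=bb(p,*g,Q[n]); c0=(e[:2]+e[2:])/2
        hsv=cv2.cvtColor(p['frame'],cv2.COLOR_RGB2HSV); m=cv2.inRange(hsv,(3,150,50),(17,255,255))
        k,l,s,c=cv2.connectedComponentsWithStats(m)
        i=min((i for i in range(1,k) if s[i][4]>40),key=lambda i:np.hypot(*(c[i]-c0)),default=None)
        if i is None: print(n,'none');continue
        o=np.array([s[i][0],s[i][1],s[i][0]+s[i][2],s[i][1]+s[i][3]],float); D.append((p,o,Q[n]))
        r=least_squares(lambda z:bb(p,*z,Q[n])-o,g); print(n,'f,c',r.x.round(3),'res',r.fun.round(1))
E
python3 - <<'E'
from h import *
tc(); fc((-.1,-.2)); print(np.round(ctrl.get_obs()['joints'],2))
E
```

```text
tcp console mm [-37.1  39.9 206.3] F [-0.2  0.4  1.4] t 5.1333
top f,c [ 1.216 -0.27 ] res [ 28.9  48.1 -28.5  32.9]
scene f,c [-0.065 -0.207] res [-0.2 -0.4  0.2  0.5]
[-0.    0.34 -0.38  1.89  0.15  0.94 -2.05]
```

jog_arm(deltas=[{"offset":[0.5,0,0],"twist":[0,0,0],"fingers":0},{"offset":[0.4,0,0],"twist":[0,0,0],"fingers":0},{"offset":[0.2,0,0],"twist":[0,0,0],"fingers":0},{"offset":[0,0,0],"twist":[0,0,0],"fingers":0},{"offset":[-1,0,0],"twist":[0,0,0],"fingers":0},{"offset":[-1,0,0],"twist":[0,0,0],"fingers":0},{"offset":[-1,0,0],"twist":[0,0,0],"fingers":0},{"offset":[-1,0,0],"twist":[0,0,0],"fingers":0},{"offset":[-1,0,0],"twist":[0,0,0],"fingers":0},{"offset":[-1,0,0],"twist":[0,0,0],"fingers":0}])

```text
time: 6.07
tcp_pos: [0.4843, 0.108, 0.2064]
orientation: [1.0, -0.015, 0.0, 0.0]
contact_force: [0.5, -0.3, -0.3]
grip_width: 0.0001
finger_force: 0.0
```

Run:
```python
from h import *
tc(); fc((0,-.2))
T=cap('top')['frame'][180:320,200:400];cv2.imwrite('pics/d.png',cv2.cvtColor(cv2.resize(T,None,fx=3,fy=3),cv2.COLOR_RGB2BGR))
```

```text
tcp console mm [-88.9  40.  206.4] F [ 0.5 -0.3 -0.3] t 6.0667
top f,c [ 0.001 -0.154] res [-5.8 -3.2  6.7  3.7]
scene f,c [-0.008 -0.207] res [-0.8 -0.2  0.7  0.2]
```

View pics/d.png

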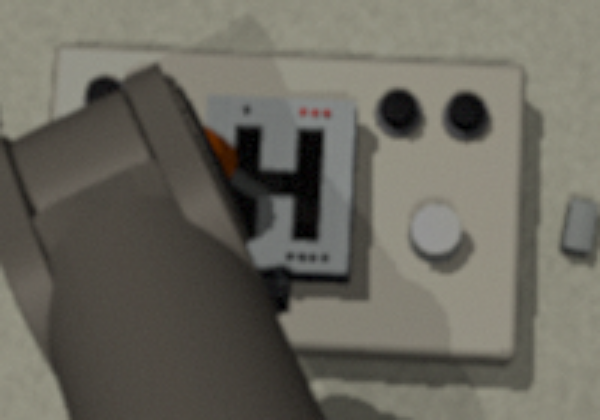

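Scene fit puts the lever at f = -0.008, in line with the crossbar; the arm hides the knob in the top view. Next I go round to the left side, turning the tool 90°.

jog_arm(deltas=[{"offset":[0,-3.5,0],"twist":[0,0,0],"fingers":0},{"offset":[0,-3.5,0],"twist":[0,0,0],"fingers":0},{"offset":[0,0,0],"twist":[0,0,-0.12],"fingers":0},{"offset":[0,0,0],"twist":[0,0,-0.12],"fingers":0},{"offset":[0,0,0],"twist":[0,0,-0.12],"fingers":0},{"offset":[0,0,0],"twist":[0,0,-0.12],"fingers":0},{"offset":[0,0,0],"twist":[0,0,-0.12],"fingers":0},{"offset":[0,0,0],"twist":[0,0,-0.12],"fingers":0},{"offset":[0,0,0],"twist":[0,0,-0.12],"fingers":0},{"offset":[0,0,0],"twist":[0,0,-0.12],"fingers":0}])

```text
time: 7.05
tcp_pos: [0.4884, 0.178, 0.2064]
orientation: [0.893, 0.451, 0.0, -0.0]
contact_force: [0.6, 0.7, 0.3]
grip_width: -0.0002
finger_force: 0.0
```

jog_arm(deltas=[{"offset":[0,0,0],"twist":[0,0,-0.12],"fingers":0},{"offset":[0,0,0],"twist":[0,0,-0.12],"fingers":0},{"offset":[0,0,0],"twist":[0,0,-0.12],"fingers":0},{"offset":[0,0,0],"twist":[0,0,-0.12],"fingers":0},{"offset":[0,0,0],"twist":[0,0,-0.12],"fingers":0},{"offset":[0,2,0],"twist":[0,0,0],"fingers":0},{"offset":[0,2,0],"twist":[0,0,0],"fingers":0},{"offset":[0,2,0],"twist":[0,0,0],"fingers":0},{"offset":[0,2,0],"twist":[0,0,0],"fingers":0},{"offset":[0,0.9,0],"twist":[0,0,0],"fingers":0}])

```text
time: 7.88
tcp_pos: [0.5796, 0.1735, 0.2061]
orientation: [0.722, 0.692, 0.001, 0.0]
contact_force: [0.2, -0.2, 0.7]
grip_width: 0.0001
finger_force: 0.0
```

Run:
```python
from h import *
tc(); fc((0,-.2),['scene']); print(np.round(ctrl.get_obs()['joints'],2), R.from_quat(ctrl.get_obs()['orientation']).as_matrix().round(3))
```

```text
tcp console mm [  4.3 108.4 206.1] F [ 0.2 -0.2  0.7] t 7.8833
scene f,c [-0.008 -0.207] res [-0.8 -0.2  0.7  0.2]
[ 0.11  0.49 -0.67  1.74  0.35  1.04 -0.73] [[ 0.044  0.999  0.001]
 [ 0.999 -0.044  0.001]
 [ 0.001  0.001 -1.   ]]
```

jog_arm(deltas=[{"offset":[-1,-0.4,0],"twist":[0,0,0.012],"fingers":0},{"offset":[-1,0,0],"twist":[0,0,0],"fingers":0},{"offset":[-1,0,0],"twist":[0,0,0],"fingers":0},{"offset":[-0.7,0,0],"twist":[0,0,0],"fingers":0},{"offset":[-0.6,0,0],"twist":[0,0,0],"fingers":0},{"offset":[-0.6,0,0],"twist":[0,0,0],"fingers":0},{"offset":[-0.6,0,0],"twist":[0,0,0],"fingers":0},{"offset":[-0.6,0,0],"twist":[0,0,0],"fingers":0},{"offset":[-0.6,0,0],"twist":[0,0,0],"fingers":0},{"offset":[-0.6,0,0],"twist":[0,0,0],"fingers":0}])

```text
time: 8.77
tcp_pos: [0.569, 0.1012, 0.2064]
orientation: [0.726, 0.688, 0.0, 0.0]
contact_force: [1.4, 2.3, 1.7]
grip_width: 0.0
finger_force: 1.2
```

Run:
```python
from h import *
tc(); fc((0,-.1),['scene'])
```

```text
tcp console mm [ -4.   35.8 206.4] F [1.4 2.3 1.7] t 8.7667
scene f,c [-0.015 -0.038] res [-1.1 -0.5  0.9  0.6]
```

jog_arm(deltas=[{"offset":[-0.6,0.1,0],"twist":[0,0,0],"fingers":0},{"offset":[-0.6,0.1,0],"twist":[0,0,0],"fingers":0},{"offset":[-0.6,0,0],"twist":[0,0,0],"fingers":0},{"offset":[-0.6,0,0],"twist":[0,0,0],"fingers":0},{"offset":[-0.5,0,0],"twist":[0,0,0],"fingers":0},{"offset":[-0.5,0,0],"twist":[0,0,0],"fingers":0},{"offset":[-0.3,0,0],"twist":[0,0,0],"fingers":0},{"offset":[-0.2,0,0],"twist":[0,0,0],"fingers":0},{"offset":[0,0,0],"twist":[0,0,0],"fingers":0},{"offset":[0,0,0],"twist":[0,0,0],"fingers":0}])

```text
time: 9.65
tcp_pos: [0.5687, 0.0622, 0.2061]
orientation: [0.726, 0.688, -0.0, 0.0]
contact_force: [-0.1, 0.8, -0.3]
grip_width: 0.0002
finger_force: 0.2
```

Run:
```python
from h import *
tc(); fc((0,.15),['scene'])
```

```text
tcp console mm [ -3.1  -3.2 206.1] F [-0.1  0.8 -0.3] t 9.65
scene f,c [-0.012  0.179] res [-0.5 -0.6  0.6  0.6]
```

jog_arm(deltas=[{"offset":[-0.3,0,0],"twist":[0,0,0],"fingers":0},{"offset":[-0.2,0,0],"twist":[0,0,0],"fingers":0},{"offset":[0,0,0],"twist":[0,0,0],"fingers":0},{"offset":[1,0,0],"twist":[0,0,0],"fingers":0},{"offset":[2,0,0],"twist":[0,0,0],"fingers":0},{"offset":[2,0,0],"twist":[0,0,0],"fingers":0},{"offset":[2,0,0],"twist":[0,0,0],"fingers":0},{"offset":[0,-3,0],"twist":[0,0,0],"fingers":0},{"offset":[0,-3,0],"twist":[0,0,0],"fingers":0},{"offset":[0,-3,0],"twist":[0,0,0],"fingers":0}])

```text
time: 10.53
tcp_pos: [0.4813, 0.1333, 0.2061]
orientation: [0.725, 0.688, -0.0, -0.0]
contact_force: [-0.8, 0.8, 0.1]
grip_width: -0.0004
finger_force: 0.0
```

jog_arm(deltas=[{"offset":[0,-1,0],"twist":[0,0,0],"fingers":0},{"offset":[0,0,0],"twist":[0,0,0.12],"fingers":0},{"offset":[0,0,0],"twist":[0,0,0.12],"fingers":0},{"offset":[0,0,0],"twist":[0,0,0.12],"fingers":0},{"offset":[0,0,0],"twist":[0,0,0.12],"fingers":0},{"offset":[0,0,0],"twist":[0,0,0.12],"fingers":0},{"offset":[0,0,0],"twist":[0,0,0.12],"fingers":0},{"offset":[0,0,0],"twist":[0,0,0.12],"fingers":0},{"offset":[0,0,0],"twist":[0,0,0.12],"fingers":0},{"offset":[0,0,0],"twist":[0,0,0.12],"fingers":0}])

```text
time: 11.37
tcp_pos: [0.4729, 0.1331, 0.2066]
orientation: [0.977, 0.214, 0.0, 0.0]
contact_force: [-0.2, 0.0, -0.3]
grip_width: -0.0002
finger_force: 0.0
```

Run:
```python
from h import *
tc(); fc((0,.18),['scene']); print(R.from_quat(ctrl.get_obs()['orientation']).as_matrix()[:,0].round(3))
```

```text
tcp console mm [-101.1   64.7  206.6] F [-0.2  0.  -0.3] t 11.3667
scene f,c [-0.018  0.202] res [-0.2 -0.1  0.2  0.1]
[0.911 0.412 0.001]
```

Lever is at f = -0.018, c = 0.202: in the right leg, on the crossbar line and not in the fourth slot. I line up behind it.

jog_arm(deltas=[{"offset":[0,0,0],"twist":[0,0,0.117],"fingers":0},{"offset":[0,0,0],"twist":[0,0,0.117],"fingers":0},{"offset":[0,0,0],"twist":[0,0,0.117],"fingers":0},{"offset":[0,0,0],"twist":[0,0,0.117],"fingers":0},{"offset":[0,3.4,0],"twist":[0,0,0],"fingers":0},{"offset":[0,3.4,0],"twist":[0,0,0],"fingers":0},{"offset":[0,3.4,0],"twist":[0,0,0],"fingers":0},{"offset":[1.5,0,0],"twist":[0,0,0],"fingers":0},{"offset":[1.5,0,0],"twist":[0,0,0],"fingers":0},{"offset":[0,0,0],"twist":[0,0,0],"fingers":0}])

```text
time: 12.25
tcp_pos: [0.5021, 0.0293, 0.2068]
orientation: [1.0, -0.015, 0.001, -0.0]
contact_force: [0.6, -0.8, 0.4]
grip_width: -0.0002
finger_force: 0.0
```

Run:
```python
from h import *
tc(); fc((0,.18),['scene']); print(R.from_quat(ctrl.get_obs()['orientation']).as_matrix()[:,0].round(3))
```

```text
tcp console mm [-68.7 -38.2 206.8] F [ 0.6 -0.8  0.4] t 12.25
scene f,c [-0.012  0.205] res [-0.7 -0.5  0.8  0.6]
[ 1.    -0.029  0.001]
```

jog_arm(deltas=[{"offset":[1,0,0],"twist":[0,0,0],"fingers":0},{"offset":[1,0,0],"twist":[0,0,0],"fingers":0},{"offset":[0.8,0,0],"twist":[0,0,0],"fingers":0},{"offset":[0.7,0,0.1],"twist":[0,0,0],"fingers":0},{"offset":[0.7,0,0.1],"twist":[0,0,0],"fingers":0},{"offset":[0.7,0,0.1],"twist":[0,0,0],"fingers":0},{"offset":[0.7,0,0.1],"twist":[0,0,0],"fingers":0},{"offset":[0.7,0,0.1],"twist":[0,0,0],"fingers":0},{"offset":[0.7,0,0.1],"twist":[0,0,0],"fingers":0},{"offset":[0.7,0,0],"twist":[0,0,0],"fingers":0}])

```text
time: 13.13
tcp_pos: [0.5765, 0.0277, 0.1998]
orientation: [1.0, -0.015, -0.001, -0.0]
contact_force: [-2.8, 0.7, -1.9]
grip_width: 0.0003
finger_force: 1.1
```

Run:
```python
from h import *
tc(); fc((0.2,.18),['scene'])
```

```text
tcp console mm [  5.8 -37.4 199.8] F [-2.8  0.7 -1.9] t 13.1333
scene f,c [0.174 0.204] res [-0.3 -0.4  0.3  0.4]
```

jog_arm(deltas=[{"offset":[0.4,0,0],"twist":[0,0,0],"fingers":0},{"offset":[0.4,0,0],"twist":[0,0,0],"fingers":0},{"offset":[0.4,0,0],"twist":[0,0,0],"fingers":0},{"offset":[0.3,0,0],"twist":[0,0,0],"fingers":0},{"offset":[0.2,0,0],"twist":[0,0,0],"fingers":0},{"offset":[0.2,0,0],"twist":[0,0,0],"fingers":0},{"offset":[0.1,0,0],"twist":[0,0,0],"fingers":0},{"offset":[0.1,0,0],"twist":[0,0,0],"fingers":0},{"offset":[0.1,0,0],"twist":[0,0,0],"fingers":0},{"offset":[0,0,0],"twist":[0,0,0],"fingers":0}])

```text
time: 14.02
tcp_pos: [0.5978, 0.0268, 0.2001]
orientation: [1.0, -0.015, -0.001, 0.0]
contact_force: [-3.8, -0.6, -0.3]
grip_width: 0.0003
finger_force: 1.6
```

Run:
```python
from h import *
tc(); fc((0.28,.18),['scene'])
```

```text
tcp console mm [ 27.1 -37.6 200.1] F [-3.8 -0.6 -0.3] t 14.0167
scene f,c [0.295 0.202] res [-0.1  0.   0.1 -0. ]
```

jog_arm(deltas=[{"offset":[0.1,0,0],"twist":[0,0,0],"fingers":0},{"offset":[0.1,0,0],"twist":[0,0,0],"fingers":0},{"offset":[0.1,0,0],"twist":[0,0,0],"fingers":0},{"offset":[0,0,0],"twist":[0,0,0],"fingers":0},{"offset":[0,0,0],"twist":[0,0,0],"fingers":0},{"offset":[0,0,0],"twist":[0,0,0],"fingers":0},{"offset":[0,0,0],"twist":[0,0,0],"fingers":0},{"offset":[0,0,0],"twist":[0,0,0],"fingers":0},{"offset":[0,0,0],"twist":[0,0,0],"fingers":0},{"offset":[0,0,0],"twist":[0,0,0],"fingers":0}])

```text
time: 14.9
tcp_pos: [0.5991, 0.0267, 0.1998]
orientation: [1.0, -0.015, -0.002, 0.0]
contact_force: [-8.8, -0.3, 2.0]
grip_width: 0.0001
finger_force: 4.7
```

Run:
```python
from h import *
tc(); fc((0.28,.18),['scene'])
```

```text
tcp console mm [ 28.4 -37.7 199.8] F [-8.8 -0.3  2. ] t 14.9
scene f,c [0.3   0.202] res [-0.1 -0.4  0.1  0.5]
```

Force has risen to 8.8 N against the leg's end and f = 0.30, so the lever is home. I back off and lift clear.

jog_arm(deltas=[{"offset":[-0.5,0,0],"twist":[0,0,0],"fingers":0},{"offset":[-1,0,0],"twist":[0,0,0],"fingers":0},{"offset":[-2,0,0],"twist":[0,0,0],"fingers":0},{"offset":[-3,0,0],"twist":[0,0,0],"fingers":0},{"offset":[-3,0,0],"twist":[0,0,0],"fingers":0},{"offset":[-2,0,-2],"twist":[0,0,0],"fingers":0},{"offset":[0,0,-2],"twist":[0,0,0],"fingers":0},{"offset":[0,1,-2],"twist":[0,0,0],"fingers":0},{"offset":[0,0,0],"twist":[0,0,0],"fingers":0},{"offset":[0,0,0],"twist":[0,0,0],"fingers":0}])

```text
time: 15.78
tcp_pos: [0.4871, 0.02, 0.2618]
orientation: [1.0, -0.016, 0.002, 0.0]
contact_force: [-0.7, 0.1, -0.7]
grip_width: -0.0001
finger_force: 0.0
```

Run:
```python
from h import *
tc(); fc((0.28,.18),['scene']); S=cap('scene','e.png')
```

```text
tcp console mm [-83.4 -47.9 261.8] F [-0.7  0.1 -0.7] t 15.7833
scene f,c [0.3   0.202] res [-0.1 -0.4  0.1  0.5]
```

View pics/e.png

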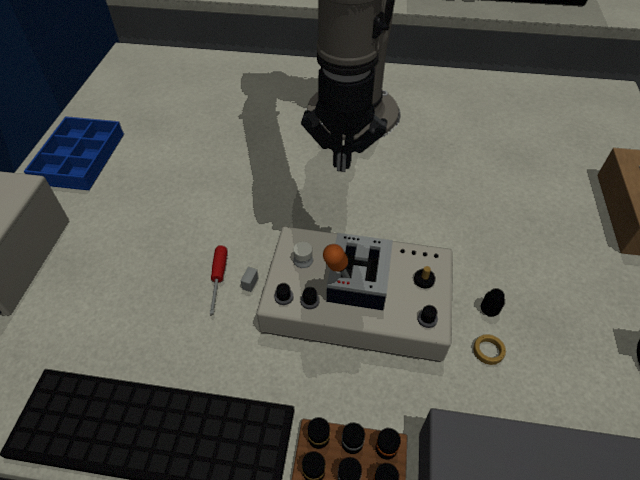

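The knob is at (335,257), with the lever in the third slot by the red dots. The bystanders stand where they did before, and the gripper at (342,160) is clear of everything.

```bash
python3 -c "
from cell import ctrl
print(ctrl.job_done())"
```

```text
the job is handed in; nothing more can be done
None
```

The lever is fully home in the third slot (f ≈ 0.30, c ≈ 0.20 by the scene camera), pushed there with the shut fingertips via the crossbar; the bystanders look unmoved, the arm is clear, and the job was handed in at about 16 s.

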